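Line up a row of power modules with a straightedge

TASK

On the heat sink, slide the straightedge away from the robot, flat on the plate and pushing the three loose power modules ahead of it, until its long edge bears on the tips of both stop screws at the same time and the three modules stand square along it in one row, each still in its own place. Push gently throughout and feel for the screws: lean the straightedge lightly on both together for a moment, without shoving it or ramming them, then let go and leave it lying against both. Do not lift or tip the straightedge or the modules, and leave everything else where it is.

Things in the scene. Friction and masses are not known exactly. Their poses are not given: they have to be found in the camera images.
- heatsink: finned aluminium heat sink, 340 mm (its x) by 460 mm (its y), heavy and fixed on the bench, fins down. Origin: centre of its underside; flat top 60 mm above. Its x points away from the robot (turned up to 0.2 rad). The modules' own places (grey thermal pads, 60 mm wide, from x = +21 to +125 mm) are centred at y = +90, 0, -90 mm of this frame
- stop_left: left stop: small steel angle bracket bolted to the heat sink at its y = +160 mm, 19 mm high, 24 mm wide. Origin: on the plate. An M8 stop screw, 9 mm above the plate, points along -x to the robot; its domed tip (the point to touch) ends 22 to 38 mm before the origin. Where, was set for this drive and differs per stop: see or feel it. Rigid; over 20 N on it is ramming, 2 to 10 N is a good touch
- stop_right: right stop, the same, at y = -160 mm of the heat sink; its screw is set on its own, so the line through the two tips may stand up to 0.05 rad askew to the heat sink
- straightedge: silvery bar, black end caps, two fine grooves on top: 40 mm wide (its x), 400 mm long (its y), 14 mm high, about 0.35 kg, lying loose on the near part of the heat sink, askew up to 0.18 rad. Origin: centre of its underside. x points away from the robot: the edge to touch the stop screws is the long side at x = +20 mm; near side x = -20 mm. Friction 0.5 to 0.7. Bearing down on it jams it; fingers must not press it with over 35 N
- module_left: left (+y) power module: black block with thin copper base and three screw terminals on top, 106 mm (its x, away from the robot) by 62 mm (its y) by 30 mm high, about 0.3 kg, loose on the heat sink. Origin: centre of its underside. Starts 12 to 50 mm too near the robot, slightly askew. Friction about 0.5 to 0.7; pushing all three and the straightedge takes 5 to 10 N
- module_left_front (a point): middle of the lower edge of that module's near face (53 mm from its centre)
- module_mid: middle power module: black block with thin copper base and three screw terminals on top, 106 mm (its x, away from the robot) by 62 mm (its y) by 30 mm high, about 0.3 kg, loose on the heat sink. Origin: centre of its underside. Starts 12 to 50 mm too near the robot, slightly askew. Friction about 0.5 to 0.7; pushing all three and the straightedge takes 5 to 10 N
- module_mid_front (a point): middle of the lower edge of that module's near face (53 mm from its centre)
- module_right: right (-y) power module: black block with thin copper base and three screw terminals on top, 106 mm (its x, away from the robot) by 62 mm (its y) by 30 mm high, about 0.3 kg, loose on the heat sink. Origin: centre of its underside. Starts 12 to 50 mm too near the robot, slightly askew. Friction about 0.5 to 0.7; pushing all three and the straightedge takes 5 to 10 N
- module_right_front (a point): middle of the lower edge of that module's near face (53 mm from its centre)
- screwdriver: screwdriver with black six-sided handle, 190 mm long, lying along the far edge of the heat sink, behind the modules; a bystander. Origin: its underside
- grease_tube: white tube of grease, 75 mm long, 18 mm high, lying on the heat sink's far left part; a bystander. Origin: its underside
- fan: black axial cooling fan, 120 x 120 x 38 mm, on the bench; a bystander. Origin: its underside
- screw_tin: open round steel tin of screws, 96 mm across, 45 mm high, on the bench; a bystander. Origin: its underside
- multimeter: black multimeter, 180 x 85 x 36 mm, on the bench; a bystander. Origin: its underside
- capacitor: blue-sleeved can capacitor standing upright, 64 mm diameter, 84 mm tall, on the bench; a bystander. Origin: its underside
Things that resemble listed ones, but are neither listed nor needed, are in the scene too. What is shaped like the module_mid but pink is not meant.

How it is judged:
By the outcome, as a careful person would: the job done as asked, in the order asked, and still so for the second after the job is handed in, with the robot touching nothing.
It also fails if it takes over 58 s, if anything falls off the work surface, if the arm or the gripper's body presses on something with over 40 N, if the wrist force passes 120 N, or if a joint passes its speed limit or range.

ROBOT

A 7-joint arm with a two-finger parallel gripper is mounted at the origin on the work surface. World frame = base frame: x ahead of the robot, y to its left, z up, the work surface at z = 0. Lengths are in m, angles in rad, forces in N, time in s.
With the tool pointing down it reaches from about 0.425 to 0.975 m from the base axis. Payload 16.7 kg.
Tool frame: the origin (TCP) lies on the centre line of the jaws, within the pads' length; the fingertips stand 17 mm ahead of it and the grasp point (between the pads) lies 2 mm behind it; z points along the fingers, y is the line along which they close (so a half turn about z gives the same grasp; the last joint's range is limited). The gripper opens to 85 mm and grips with 20 to 120 N. Pads are 22 mm wide; open, the fingers measure 114 mm over their backs; the gripper's body (76 mm by 85 mm) begins 54 mm behind the grasp point. The pads swing forward as they close: fully open they stand 13 mm farther back than shut.
Start: joints at [-1.315, 0.426, 0.074, 1.606, -0.034, 1.111, -0.067], TCP at [0.266, 0.62, 0.248] pointing down, gripper open.
Joint ranges: [-2.85, 2.85], [-0.5, 2.14], [-1.23, 1.37], [0.21, 2.46], [-1.02, 4.16], [0.16, 2.05], [-2.73, 2.73]. Speed limits (rad/s): [1.89, 1.89, 2.39, 2.39, 3.01, 3.01, 3.01].

INTERFACE

Orientations are given as [roll, pitch, yaw] about the fixed x, y, z axes, in that order (R = Rz(yaw) Ry(pitch) Rx(roll)).
In Python, from plant import bot, vision, order gives the robot as it stands.
- The arm moves only by the tool servo_tool, never from a script. Its argument "motion" is a list of rows, each an object with "xyz": the shift along the tool's x, y, z in mm, a list of three; "rotation": the turn, a rotation vector about the tool's x, y, z in rad, a list of three. A call has 1 to 12 rows; each row is the pose to reach, as a shift and turn from the pose commanded when the call began, along the tool's axes at that moment; what a row does not reach only later rows make up. A row lasts 1/8 s, in which the tool goes at most 62.5 mm and 10.7 degrees, less where a joint would pass 70% of its speed; a pose out of reach is approached as far as the arm can. A call with a gripper value outside its range is refused whole. "hand" is the finger opening in mm, from 0 to 85.4, set as the call begins (left out, the last holds). The fingers move at their own pace and stop on an object; "squeeze" is the grip in N (left out, the last holds). Time passes only in rows, so rows that repeat a pose let the fingers close. It gives the time, the measured TCP pose, the force, the opening and the grip force at its end, in the units of the state.
- bot.sense(): the state, without advancing time (a new reading comes with each control period).
- vision.get_image(name): name is "side" or "top"; returns a dict with "frame" (384x512x3 uint8, red, green, blue), "range_z" (384x512 float32, m along the optical axis (not along the pixel's ray), 0 where there is no reading), "K" (3x3 intrinsics, pixels), "distortion" ([k1, k2, p1, p2, k3] as OpenCV has them; the pictures are not rectified), "view" (4x4, takes a point from world to camera coordinates). Camera axes: x right, y down, z forward; pixel columns grow to the right and rows downward; lengths in m; the calibration is good to about 2 mm. A picture is of the moment at which its call begins.
- order.hand_in(): hands the job in; it is judged then, once.
The state is a dict: "time_s": time; "joint_pos": joint angles; "qd": joint speeds; "tau": joint torques, N m; "eef_pos": TCP position; "tool_rot": TCP orientation; "force": force on the tool from outside, world axes, zero at the start; "torque": the same for the moment, N m; "width": opening from 0.0 (shut) to 1.0 (fully open); "finger_force": force on a finger pad.
Only numpy, scipy, OpenCV 4.12 (cv2) and the standard library are available. Lean on these libraries where they do the work, as an engineer would, in place of code of your own. Each camera call takes 0.05 s, during which the arm holds its last target. There are 200 camera calls.

## Working session

There is one attempt and no reset: what is moved stays moved. The work goes in short steps, Python scripts to look and compute and a tool call to move; the robot and the scene stay as the last step left them, time stands still between calls to the robot, and variables do not carry over. Pictures are saved under pics/ and viewed, at most 10 in all, crops included, and the job is handed in when it is done.

Besides the shell and the picture viewer there is one more tool, called as name(argument=value, ...) on one line, values as JSON. servo_tool: Moves the arm, as the interface text tells. Its arguments: {"type":"object","properties":{"motion":{"type":"array","items":{"type":"object","properties":{"xyz":{"type":"array","items":{"type":"number"}},"rotation":{"type":"array","items":{"type":"number"}}}}},"hand":{"type":"number"},"squeeze":{"type":"number"}},"required":["motion"]}

```bash
mkdir -p pics; ls; cat > h.py <<'E'
import numpy as np,cv2
from plant import bot,vision,order
def look(n):
    d=vision.get_image(n); return d
def pts(d,uv,z):
    K,D,V=np.array(d["K"]),np.array(d["distortion"]),np.array(d["view"])
    n=cv2.undistortPoints(np.array(uv,float).reshape(-1,1,2),K,D)[:,0]
    R,t=V[:3,:3],V[:3,3]; c=-R.T@t
    r=np.c_[n,np.ones(len(n))]@R
    s=(z-c[2])/r[:,2]
    return c+r*s[:,None]
def cloud(d):
    K,D,V=np.array(d["K"]),np.array(d["distortion"]),np.array(d["view"])
    h,w=d["range_z"].shape
    u,v=np.meshgrid(np.arange(w),np.arange(h))
    n=cv2.undistortPoints(np.stack([u,v],-1).reshape(-1,1,2).astype(float),K,D)[:,0]
    p=np.c_[n,np.ones(len(n))]*d["range_z"].reshape(-1,1)
    return ((p-V[:3,3])@V[:3,:3]).reshape(h,w,3)
def save(n,img): cv2.imwrite("pics/"+n,img[...,::-1])
E
python3 - <<'E'
from h import *
for n in("top","side"):
    d=look(n); np.savez(f"{n}0.npz",**d); save(n+"0.png",d["frame"])
    V=np.array(d["view"]);print(n,-V[:3,:3].T@V[:3,3],d["K"],V[:3,:3].round(2))
s=bot.sense();print(s)
E
```

```text
pics
top [ 0.46953082 -0.00275976  1.06633966] [[348.67703172   0.         252.07934405]
 [  0.         348.67703172 190.22453126]
 [  0.           0.           1.        ]] [[ 0.02 -1.    0.01]
 [-0.99 -0.02 -0.11]
 [ 0.11 -0.   -0.99]]
side [-0.10943572 -0.8751267   0.908134  ] [[500.10537561   0.         254.55408632]
 [  0.         500.10537561 192.70216956]
 [  0.           0.           1.        ]] [[ 0.79 -0.61  0.  ]
 [-0.37 -0.48 -0.79]
 [ 0.48  0.63 -0.61]]
{'time_s': 0.1, 'joint_pos': array([-1.31551058,  0.42666746,  0.0738465 ,  1.60654838, -0.03412418,
        1.11082854, -0.06710743]), 'qd': array([-1.54315981e-03, -6.75465755e-04, -1.27489234e-03, -2.97772881e-03,
        4.33073043e-04, -9.85571624e-05,  5.49448981e-04]), 'tau': array([ 7.59452028e-03, -9.51533103e+01,  3.77184838e+00, -4.64400744e+01,
        1.98266428e-02,  6.55504773e-03, -4.78969909e-06]), 'eef_pos': array([0.26570064, 0.62011263, 0.24767938]), 'tool_rot': array([-3.14040126e+00,  5.93080750e-05,  2.73676290e+00]), 'force': array([-0.1977135 , -0.12211836, -0.23239458]), 'torque': array([0.01173249, 0.00041113, 0.03627942]), 'finger_force': 0.0, 'width': 1.000366736823851}
```

View pics/top0.png

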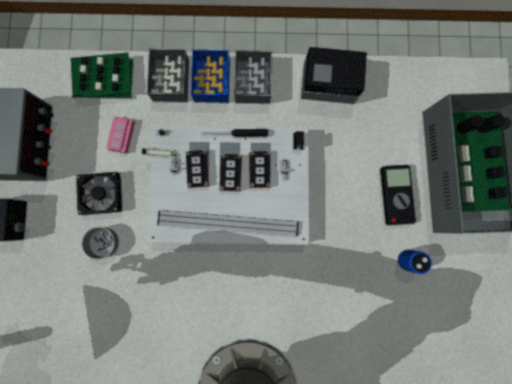

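View pics/side0.png

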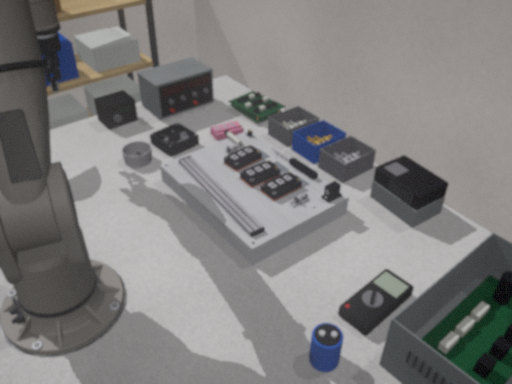

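The straightedge lies at about (230,222), the modules at (197,169), (231,172) and (260,169), and the stops at (175,160) and (287,167). The pink decoy is at (121,135) on the bench. Next I take a close crop to measure from.

```bash
python3 - <<'E'
from h import *
d=dict(np.load("top0.npz"));f=d["frame"]
c=f[122:247,146:316];save("crop0.png",cv2.resize(c,None,fx=4.7,fy=4.7,interpolation=cv2.INTER_CUBIC))
P=cloud(d)
z=P[...,2]
print("plate z",np.median(z[195:208,170:290]),"bar z",np.median(z[218:228,200:260]))
# modules: dark blobs
g=cv2.cvtColor(f,cv2.COLOR_RGB2GRAY)
for name,lo,hi,zz in(("bar",.068,.082,.074),("mod",.084,.1,.09)):
    m=((z>lo)&(z<hi)).astype(np.uint8);m[:125]=0;m[248:]=0;m[:,:146]=0;m[:,318:]=0
    n,l,st,ce=cv2.connectedComponentsWithStats(m)
    for i in range(1,n):
        if st[i,4]<100: continue
        p=P[l==i][:,:2].astype(np.float32); r=cv2.minAreaRect(p*1000);print(name,st[i],np.round(r[0],1),np.round(r[1],1),round(r[2],2))
# corners of plate by outer contour
m=((z>.045)&(z<.075)).astype(np.uint8);n,l,st,ce=cv2.connectedComponentsWithStats(m);i=l[200,200]
p=P[l==i][:,:2].astype(np.float32);r=cv2.minAreaRect(p*1000);print("plate",st[i],r)
E
```

```text
plate z 0.060388904407919004 bar z 0.07431408309106849
bar [202 129  67   9 263] [742.3  46.5] [ 23.7 192.6] 2.14
bar [146 148  26   9 160] [682.1 266.6] [75.  19.7] 87.82
bar [ 157  211  142   26 1991] [480.7  60.7] [400.1  40.3] 86.27
mod [186 150  22  37 606] [635.  152.8] [103.   59.1] 4.77
mod [250 151  21  36 606] [637.5 -27.6] [101.4  57.3] 0.84
mod [220 154  22  37 566] [625.8  56.3] [ 59.6 103.2] 88.06
plate [  143   127   166   118 14788] ((593.83154296875, 70.98428344726562), (340.9778137207031, 481.54302978515625), 0.337049275636673)
```

View pics/crop0.png

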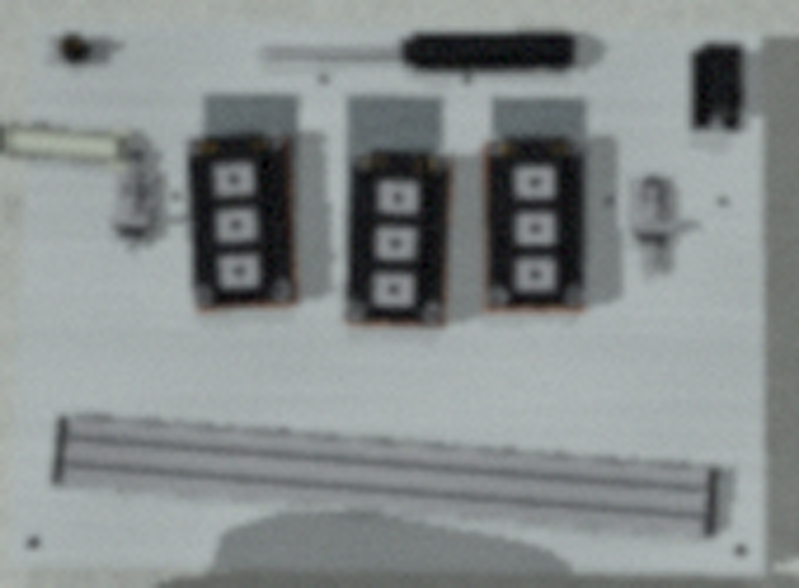

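The three black modules with copper edges are in place, and the grey pads stick out beyond them at crop y≈97. The left stop is at crop (140,200) and the right stop at (655,220). Their screws point down in the image, with tips near (135,238) and (655,268).

```bash
python3 - <<'E'
from h import *
d=dict(np.load("top0.npz"))
C=lambda a:np.array(a)/4.7+[146-.4,122-.4]
print("pads far",(pts(d,C([(205,95),(300,97),(348,97),(442,97),(493,97),(585,99)]),.06)*1000).round(1)[:,:2])
print("tips",(pts(d,C([(135,238),(655,268)]),.069)*1000).round(1)[:,:2])
print("bar top far corners",(pts(d,C([(60,415),(720,468)]),.074)*1000).round(1)[:,:2])
P=cloud(d)
for (a,b) in((173,160),(285,167)):
    q=P[b-12:b+18,a-9:a+9];m=(q[...,2]>.064)&(q[...,2]<.082);w=q[m]*1000
    print("stop",len(w),w.min(0).round(),w.max(0).round(), w[w[:,0].argsort()[:6]].round())
d=dict(np.load("side0.npz"));f=d["frame"]
save("sidecrop.png",cv2.resize(f[120:250,160:350],None,fx=4.2,fy=4.2,interpolation=cv2.INTER_CUBIC))
E
```

```text
pads far [[717.2 181.3]
 [717.1 121.8]
 [717.6  91.8]
 [718.7  32.9]
 [719.3   1. ]
 [719.1 -56.7]]
tips [[ 624.5  219.4]
 [ 611.7 -100.5]]
bar top far corners [[ 514.8  259.1]
 [ 489.8 -140.2]]
stop 191 [619. 202.  64.] [691. 251.  81.] [[619. 220.  71.]
 [619. 217.  70.]
 [619. 223.  69.]
 [620. 230.  64.]
 [622. 219.  73.]
 [622. 217.  72.]]
stop 119 [ 607. -124.   64.] [680. -78.  81.] [[ 607. -100.   72.]
 [ 610.  -97.   72.]
 [ 610. -100.   72.]
 [ 610. -103.   71.]
 [ 612.  -97.   79.]
 [ 613. -100.   72.]]
```

View pics/sidecrop.png

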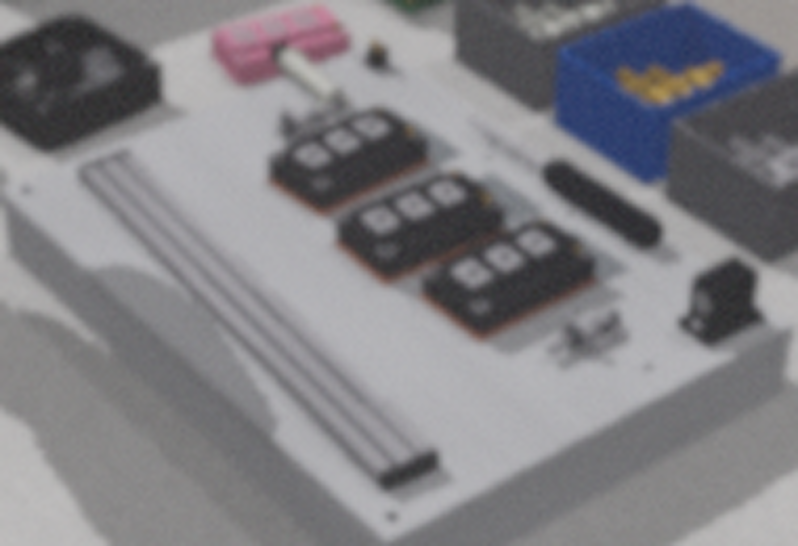

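The tips are at about left (621,219) and right (609,-100), so the target line has a yaw of about -0.038. The bar's yaw is about -0.063, and it has about 114 mm to travel. My plan is to push on the near side with both open fingertips, with tool y along the bar. First I move above the near side.

servo_tool(motion=[{"xyz": [-20, -24, 0], "rotation": [0, 0, -0.02]}, {"xyz": [-56, -68, 0], "rotation": [0, 0, -0.05]}, {"xyz": [-93, -112, 0], "rotation": [0, 0, -0.08]}, {"xyz": [-130, -157, 0], "rotation": [0, 0, -0.12]}, {"xyz": [-167, -202, 0], "rotation": [0, 0, -0.15]}, {"xyz": [-204, -247, 0], "rotation": [0, 0, -0.19]}, {"xyz": [-241, -292, 10], "rotation": [0, 0, -0.22]}, {"xyz": [-278, -337, 30], "rotation": [0, 0, -0.26]}, {"xyz": [-315, -382, 60], "rotation": [0, 0, -0.3]}, {"xyz": [-350, -424, 80], "rotation": [0, 0, -0.33]}, {"xyz": [-371, -450, 90], "rotation": [0, 0, -0.342]}, {"xyz": [-371, -450, 90], "rotation": [0, 0, -0.342]}], hand=85)

```text
time_s: 1.6
eef_pos: [0.4294, 0.0582, 0.1576]
tool_rot: [-3.14, -0.001, 3.075]
force: [-0.1, 0.1, -0.1]
width: 0.996
finger_force: 0.0
```

```bash
python3 - <<'E'
from h import *
s=bot.sense();print(s["time_s"],s["eef_pos"],s["tool_rot"],s["force"],s["joint_pos"].round(2))
d=look("side");f=d["frame"];P=cloud(d);e=s["eef_pos"]
m=(abs(P[...,0]-e[0])<.03)&(abs(P[...,1]-e[1])<.08)&(P[...,2]>.1)&(P[...,2]<e[2]+.06)
w=P[m]*1000; print(len(w),w[w[:,2].argsort()[:12]].round())
for z0 in range(130,200,6):
    q=w[(w[:,2]>z0)&(w[:,2]<=z0+6)]
    if len(q): print(z0,len(q),q.min(0).round(),q.max(0).round())
save("s1.png",cv2.resize(f[60:260,60:330],None,fx=2.9,fy=2.9,interpolation=cv2.INTER_CUBIC))
E
```

```text
1.6 [0.42939782 0.05820567 0.15758404] [-3.14033967e+00 -1.33789692e-03  3.07480930e+00] [-0.12909448  0.12692417 -0.11547795] [-0.64  0.15  0.39  2.23 -0.08  0.77  1.31]
362 [[427.  11. 152.]
 [433. 103. 152.]
 [433.  11. 153.]
 [417.   9. 155.]
 [429. 101. 155.]
 [422.   8. 156.]
 [437.  99. 156.]
 [420.   9. 156.]
 [435. 100. 156.]
 [426. 101. 156.]
 [426. 106. 157.]
 [428.   8. 157.]]
148 3 [427.  11. 152.] [433. 103. 153.]
154 23 [414.   8. 155.] [443. 110. 160.]
160 30 [413.   0. 160.] [443. 109. 166.]
166 38 [414.   1. 166.] [444. 107. 172.]
172 27 [414.  -1. 172.] [440. 104. 178.]
178 35 [415.  -1. 178.] [439. 105. 184.]
184 26 [415.  -1. 184.] [441. 110. 190.]
190 19 [413.  -1. 190.] [436. 108. 196.]
196 23 [412. -14. 197.] [434. 105. 202.]
```

View pics/s1.png

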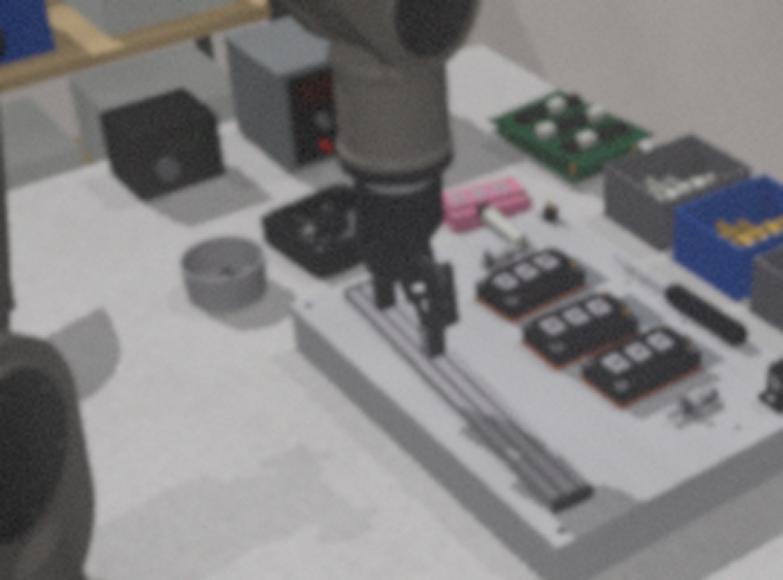

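The open fingertips reach about 5 mm past the TCP, and they stand behind the bar with about 17 mm of gap. I descend to roughly 4–5 mm above the plate.

servo_tool(motion=[{"xyz": [0, 0, 20]}, {"xyz": [0, 0, 45]}, {"xyz": [0, 0, 65]}, {"xyz": [0, 0, 78]}, {"xyz": [0, 0, 85]}, {"xyz": [0, 0, 88]}, {"xyz": [0, 0, 88]}, {"xyz": [0, 0, 88]}])

```text
schema error: expected keys xyz, rotation
```

servo_tool(motion=[{"xyz": [-2, 0, 0]}, {"xyz": [-5, 0, 0]}, {"xyz": [-8, 1, 0]}, {"xyz": [-10, 1, 0]}, {"xyz": [-12, 1, 0]}, {"xyz": [-14, 1, 0]}, {"xyz": [-14, 1, 0]}])

```text
schema error: expected keys xyz, rotation
```

servo_tool(motion=[{"xyz": [0, 0, 20], "rotation": [0, 0, 0]}, {"xyz": [0, 0, 45], "rotation": [0, 0, 0]}, {"xyz": [0, 0, 65], "rotation": [0, 0, 0]}, {"xyz": [0, 0, 78], "rotation": [0, 0, 0]}, {"xyz": [0, 0, 85], "rotation": [0, 0, 0]}, {"xyz": [0, 0, 88], "rotation": [0, 0, 0]}, {"xyz": [0, 0, 88], "rotation": [0, 0, 0]}, {"xyz": [0, 0, 88], "rotation": [0, 0, 0]}])

```text
time_s: 2.65
eef_pos: [0.4299, 0.0607, 0.0707]
tool_rot: [3.141, 0.001, 3.079]
force: [-0.3, 0.4, 0.4]
width: 0.994
finger_force: 0.0
```

```bash
python3 - <<'E'
from h import *
s=bot.sense();print(s["time_s"],s["eef_pos"],s["tool_rot"],s["force"],s["torque"])
E
```

```text
2.65 [0.42985596 0.06071143 0.07071201] [3.14127785e+00 5.80800306e-04 3.07861565e+00] [-0.34429304  0.39076959  0.40634971] [-0.02072877 -0.00659763  0.00874244]
```

servo_tool(motion=[{"xyz": [-3, 0, 1], "rotation": [0, 0, 0]}, {"xyz": [-7, 0, 1], "rotation": [0, 0, 0]}, {"xyz": [-11, 1, 1], "rotation": [0, 0, 0]}, {"xyz": [-14, 1, 1], "rotation": [0, 0, 0]}, {"xyz": [-16, 1, 1], "rotation": [0, 0, 0]}, {"xyz": [-18, 1, 1], "rotation": [0, 0, 0]}, {"xyz": [-20, 1, 1], "rotation": [0, 0, 0]}, {"xyz": [-22, 1, 1], "rotation": [0, 0, 0]}])

```text
time_s: 3.65
eef_pos: [0.4515, 0.0603, 0.0693]
tool_rot: [-3.142, -0.001, 3.079]
force: [-3.1, 1.3, 0.8]
width: 0.996
finger_force: 1.1
```

servo_tool(motion=[{"xyz": [-3, 0, 0], "rotation": [0, 0, -0.002]}, {"xyz": [-7, 0, 0], "rotation": [0, 0, -0.004]}, {"xyz": [-11, 1, 0], "rotation": [0, 0, -0.007]}, {"xyz": [-15, 1, 0], "rotation": [0, 0, -0.01]}, {"xyz": [-19, 1, 0], "rotation": [0, 0, -0.013]}, {"xyz": [-23, 1, 0], "rotation": [0, 0, -0.016]}, {"xyz": [-27, 2, 0], "rotation": [0, 0, -0.019]}, {"xyz": [-31, 2, 0], "rotation": [0, 0, -0.022]}, {"xyz": [-35, 2, 0], "rotation": [0, 0, -0.024]}, {"xyz": [-39, 2, 0], "rotation": [0, 0, -0.025]}, {"xyz": [-43, 3, 0], "rotation": [0, 0, -0.025]}, {"xyz": [-46, 3, 0], "rotation": [0, 0, -0.025]}])

```text
time_s: 5.15
eef_pos: [0.498, 0.0605, 0.0693]
tool_rot: [-3.142, -0.0, 3.104]
force: [-1.8, 0.5, 0.8]
width: 0.995
finger_force: 0.8
```

```bash
cat > m.py <<'E'
from h import *
s=bot.sense();print(s["time_s"],s["eef_pos"],s["tool_rot"][2],s["force"].round(2),s["torque"].round(3))
d=look("top");P=cloud(d);z=P[...,2];f=d["frame"]
B=((z>.068)&(z<.082)).astype(np.uint8)
for name,lo,hi in(("bar",.070,.079),("mod",.085,.097)):
    m=((z>lo)&(z<hi)).astype(np.uint8);m[:125]=0;m[248:]=0;m[:,:146]=0;m[:,318:]=0
    n,l,st,ce=cv2.connectedComponentsWithStats(m)
    for i in range(1,n):
        if st[i,4]<100: continue
        p=P[l==i][:,:2].astype(np.float32); r=cv2.minAreaRect(p*1000);print(name,st[i],np.round(r[0],1),np.round(r[1],1),round(r[2],2))
import sys
save(sys.argv[1],cv2.resize(f[122:247,146:316],None,fx=4.7,fy=4.7,interpolation=cv2.INTER_CUBIC))
E
python3 m.py c1.png
```

```text
5.15 [0.49797704 0.06045986 0.06931481] 3.103835651966271 [-1.77  0.51  0.82] [ 0.008  0.318 -0.049]
bar [202 129  67   9 145] [743.4  46.4] [192.9  23.5] 86.15
bar [146 148  26   9 137] [682.3 266.2] [73.8 20.5] 88.39
bar [158 196  29  15 368] [534.4 222.3] [78.2 39.8] 88.1
bar [249 201  50  17 672] [523.3 -67.8] [141.4  40.2] 87.83
mod [186 151  22  34 484] [636.4 153.2] [96.6 59.9] 2.12
mod [250 151  21  36 510] [637.3 -27.5] [101.1  56.9] 1.03
mod [220 154  22  32 454] [631.8  56.2] [59.2 89.9] 88.4
```

View pics/c1.png

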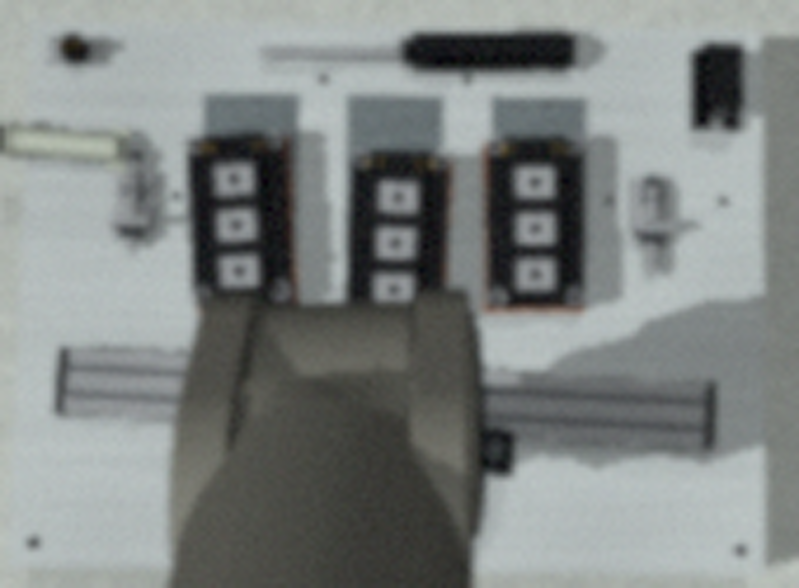

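The bar is at yaw -0.038 with its front edge at x≈548, still short of the modules (the middle one starts at about 573). Its ends are at crop (60,380) and (712,413). I keep pushing, picking up the modules, and stop well short of the screws.

servo_tool(motion=[{"xyz": [-3, 0, 0], "rotation": [0, 0, 0]}, {"xyz": [-6, 0, 0], "rotation": [0, 0, 0]}, {"xyz": [-9, 0, 0], "rotation": [0, 0, 0]}, {"xyz": [-12, 0, 0], "rotation": [0, 0, 0]}, {"xyz": [-15, 1, 0], "rotation": [0, 0, 0]}, {"xyz": [-18, 1, 0], "rotation": [0, 0, 0]}, {"xyz": [-21, 1, 0], "rotation": [0, 0, 0]}, {"xyz": [-24, 1, 0], "rotation": [0, 0, 0]}, {"xyz": [-27, 1, 0], "rotation": [0, 0, 0]}, {"xyz": [-30, 1, 0], "rotation": [0, 0, 0]}, {"xyz": [-33, 1, 0], "rotation": [0, 0, 0]}, {"xyz": [-36, 1, 0], "rotation": [0, 0, 0]}])

```text
time_s: 6.7
eef_pos: [0.5334, 0.0601, 0.0692]
tool_rot: [-3.142, -0.001, 3.104]
force: [-7.0, 1.3, 4.2]
width: 0.997
finger_force: 3.0
```

servo_tool(motion=[{"xyz": [-2, 0, 0], "rotation": [0, 0, 0]}, {"xyz": [-4, 0, 0], "rotation": [0, 0, 0]}, {"xyz": [-6, 0, 0], "rotation": [0, 0, 0]}, {"xyz": [-8, 0, 0], "rotation": [0, 0, 0]}, {"xyz": [-10, 0, 0], "rotation": [0, 0, 0]}, {"xyz": [-12, 0, 0], "rotation": [0, 0, 0]}, {"xyz": [-14, 0, 0], "rotation": [0, 0, 0]}, {"xyz": [-16, 1, 0], "rotation": [0, 0, 0]}, {"xyz": [-18, 1, 0], "rotation": [0, 0, 0]}, {"xyz": [-20, 1, 0], "rotation": [0, 0, 0]}])

```text
time_s: 7.95
eef_pos: [0.5529, 0.0602, 0.0691]
tool_rot: [-3.141, -0.002, 3.104]
force: [-8.1, -0.2, 5.1]
width: 0.998
finger_force: 4.3
```

```bash
python3 m.py c2.png
```

```text
7.95 [0.5528555  0.06017542 0.06907693] 3.1036883933759296 [-8.12 -0.16  5.13] [ 0.051  1.719 -0.015]
bar [202 132  67   6 136] [737.6  46.8] [192.8  13.9] 87.05
bar [146 148  26   9 131] [682.1 266.5] [74.2 20.6] 88.04
bar [159 177  26  15 340] [589.2 225. ] [71.4 39.8] 88.05
bar [250 181  49  18 662] [578.5 -68.7] [140.1  41.7] 87.23
mod [190 142  20  16 188] [688.7 145.9] [56.6 42.1] 85.79
mod [222 144  19  15 186] [686.8  56.2] [52.5 40.4] 84.51
mod [251 145  21  37 490] [653.2 -29. ] [107.8  54.1] 8.71
```

View pics/c2.png

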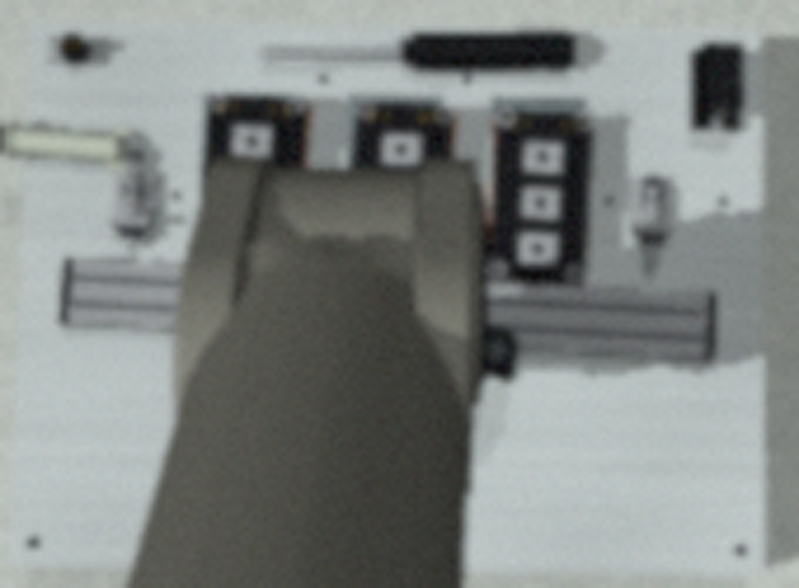

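All three modules are now moving in a row against the bar, at an 8 N push with yaw steady. Both tips are about 10–13 mm ahead of the bar, with the right tip visible at crop (652,272). I advance slowly and raise the tool slightly to take off the downward drag.

servo_tool(motion=[{"xyz": [-1, 0, -0.2], "rotation": [0, 0, 0]}, {"xyz": [-2, 0, -0.3], "rotation": [0, 0, 0]}, {"xyz": [-3, 0, -0.3], "rotation": [0, 0, 0]}, {"xyz": [-4, 0, -0.3], "rotation": [0, 0, 0]}, {"xyz": [-5, 0, -0.3], "rotation": [0, 0, 0]}, {"xyz": [-6, 0, -0.3], "rotation": [0, 0, 0]}, {"xyz": [-7, 0, -0.3], "rotation": [0, 0, 0]}])

```text
time_s: 8.88
eef_pos: [0.56, 0.0599, 0.0692]
tool_rot: [-3.141, -0.002, 3.104]
force: [-6.2, 0.3, -0.6]
width: 0.995
finger_force: 2.8
```

```bash
cat > s.py <<'E'
from plant import bot
s=bot.sense();print(s["time_s"],s["eef_pos"].round(5),s["tool_rot"][2],s["force"].round(2),s["torque"].round(3))
E
python3 s.py
```

```text
8.875 [0.55997 0.05991 0.06919] 3.1037147722688725 [-6.18  0.33 -0.56] [0.05  1.149 0.06 ]
```

servo_tool(motion=[{"xyz": [-0.5, 0, 0], "rotation": [0, 0, 0]}, {"xyz": [-1, 0, 0], "rotation": [0, 0, 0]}, {"xyz": [-1.5, 0, 0], "rotation": [0, 0, 0]}, {"xyz": [-2, 0, 0], "rotation": [0, 0, 0]}])

```text
time_s: 9.38
eef_pos: [0.5616, 0.0598, 0.0691]
tool_rot: [-3.141, -0.002, 3.104]
force: [-9.4, 0.0, 2.9]
width: 0.991
finger_force: 4.3
```

```bash
python3 s.py
```

```text
9.375 [0.56164 0.0598  0.06914] 3.1038788178181744 [-9.44  0.03  2.9 ] [-0.007  1.75   0.119]
```

servo_tool(motion=[{"xyz": [-0.4, 0, -0.1], "rotation": [0, 0, 0]}, {"xyz": [-0.8, 0, -0.1], "rotation": [0, 0, 0]}, {"xyz": [-1.2, 0, -0.1], "rotation": [0, 0, 0]}, {"xyz": [-1.5, 0, -0.1], "rotation": [0, 0, 0]}])

```text
time_s: 9.88
eef_pos: [0.5625, 0.0597, 0.0691]
tool_rot: [-3.141, -0.004, 3.104]
force: [-11.8, -0.6, 4.0]
width: 0.997
finger_force: 5.8
```

```bash
python3 s.py; python3 m.py c3.png | grep bar
```

```text
9.875 [0.56246 0.05967 0.06907] 3.1043477165671964 [-11.78  -0.63   3.98] [2.000e-03 2.352e+00 5.260e-01]
bar [202 132  67   6 135] [738.5  46.7] [192.9  14.5] 88.56
bar [146 148  26   9 132] [682.3 266.3] [74.  20.4] 88.64
bar [159 154  26  35 403] [627.8 223.3] [70.3 99.6] 86.79
bar [250 160  49  35 705] [589.4 -73. ] [104.9 129.5] 31.18
```

The left tip has touched first: torque z went to +0.53 and the force is centred left. I turn the bar about the left tip in small steps to bring the right side in.

servo_tool(motion=[{"xyz": [-0.1, 0, -0.1], "rotation": [0, 0, -0.0015]}, {"xyz": [-0.2, -0.1, -0.1], "rotation": [0, 0, -0.003]}, {"xyz": [-0.3, -0.2, -0.1], "rotation": [0, 0, -0.0045]}, {"xyz": [-0.4, -0.2, -0.1], "rotation": [0, 0, -0.006]}])

```text
time_s: 10.42
eef_pos: [0.5628, 0.0595, 0.0691]
tool_rot: [-3.141, -0.004, 3.11]
force: [-12.5, 0.1, 4.1]
width: 0.998
finger_force: 6.1
```

```bash
python3 s.py
```

```text
10.425 [0.56275 0.05952 0.06914] 3.1100153354579945 [-12.47   0.06   4.09] [0.081 2.421 0.03 ]
```

View pics/c3.png

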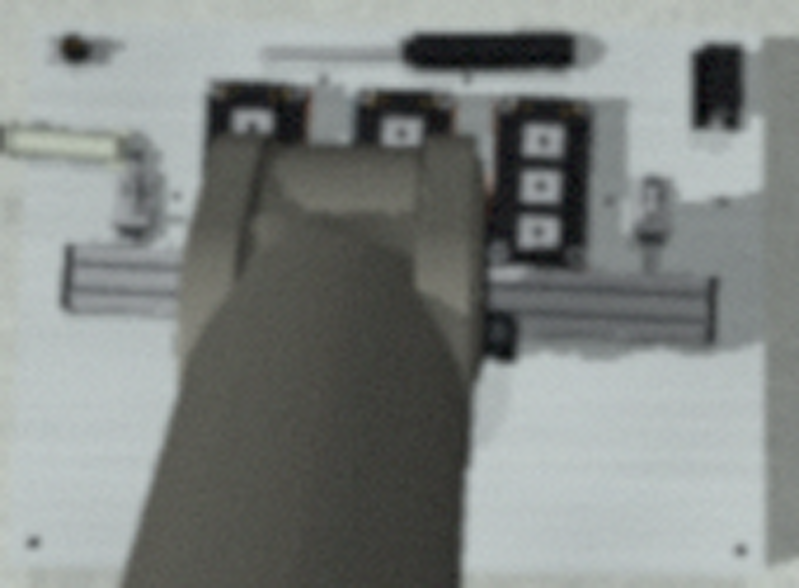

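Both tips are near or on the bar: left at crop (135,243), right at (652,272). I keep turning in and watch for the load to rise on the right.

servo_tool(motion=[{"xyz": [-0.15, 0, 0], "rotation": [0, 0, -0.001]}, {"xyz": [-0.3, -0.1, 0], "rotation": [0, 0, -0.002]}, {"xyz": [-0.45, -0.1, 0], "rotation": [0, 0, -0.003]}, {"xyz": [-0.6, -0.2, 0], "rotation": [0, 0, -0.004]}])

```text
time_s: 10.92
eef_pos: [0.5628, 0.0594, 0.0691]
tool_rot: [-3.141, -0.005, 3.113]
force: [-14.9, 1.8, 5.9]
width: 0.999
finger_force: 7.7
```

```bash
python3 s.py
```

```text
10.925 [0.56284 0.05941 0.06906] 3.1134159521752647 [-14.95   1.76   5.88] [ 0.261  3.09  -0.476]
```

The TCP is now blocked while the force climbs on the right side, so the right screw is in contact too. I centre the load and lean on both for a moment.

servo_tool(motion=[{"xyz": [-0.1, 0, -0.1], "rotation": [0, 0, 0.0015]}, {"xyz": [-0.2, 0, -0.2], "rotation": [0, 0, 0.003]}, {"xyz": [-0.3, 0, -0.2], "rotation": [0, 0, 0.003]}, {"xyz": [-0.3, 0, -0.2], "rotation": [0, 0, 0.003]}])

```text
time_s: 11.42
eef_pos: [0.5629, 0.0594, 0.0691]
tool_rot: [-3.141, -0.006, 3.111]
force: [-16.1, 0.8, 4.5]
width: 0.996
finger_force: 7.8
```

```bash
python3 s.py
```

```text
11.425 [0.56285 0.05942 0.06911] 3.1109430135861142 [-16.13   0.81   4.52] [ 0.146  3.125 -0.048]
```

servo_tool(motion=[{"xyz": [-0.2, 0, -0.1], "rotation": [0, 0, 0]}, {"xyz": [-0.3, 0, -0.2], "rotation": [0, 0, 0]}, {"xyz": [-0.3, 0, -0.2], "rotation": [0, 0, 0]}, {"xyz": [-0.3, 0, -0.2], "rotation": [0, 0, 0]}, {"xyz": [-0.3, 0, -0.2], "rotation": [0, 0, 0]}, {"xyz": [-0.3, 0, -0.2], "rotation": [0, 0, 0]}])

```text
time_s: 12.18
eef_pos: [0.5629, 0.0594, 0.0691]
tool_rot: [-3.141, -0.006, 3.111]
force: [-15.3, 1.2, 1.6]
width: 0.994
finger_force: 8.1
```

```bash
python3 s.py
```

```text
12.175 [0.56287 0.05941 0.06911] 3.1109781409413664 [-15.28   1.17   1.57] [0.218 3.294 0.02 ]
```

The push holds steady at 15 N, centred, with no motion. I back straight off slowly, then clear the view.

servo_tool(motion=[{"xyz": [0.7, 0, 0], "rotation": [0, 0, 0]}, {"xyz": [1.4, 0, 0], "rotation": [0, 0, 0]}, {"xyz": [2.2, 0, 0], "rotation": [0, 0, 0]}, {"xyz": [3.5, 0, 0], "rotation": [0, 0, 0]}, {"xyz": [6, 0, 0], "rotation": [0, 0, 0]}, {"xyz": [12, 0, 0], "rotation": [0, 0, 0]}, {"xyz": [22, 0, 0], "rotation": [0, 0, 0]}, {"xyz": [35, 0, -5], "rotation": [0, 0, 0]}, {"xyz": [48, 0, -25], "rotation": [0, 0, 0]}, {"xyz": [60, 0, -55], "rotation": [0, 0, 0]}, {"xyz": [70, 0, -90], "rotation": [0, 0, 0]}, {"xyz": [75, 0, -125], "rotation": [0, 0, 0]}])

```text
time_s: 13.68
eef_pos: [0.4895, 0.0616, 0.1964]
tool_rot: [3.141, -0.0, 3.111]
force: [1.0, 0.1, 0.4]
width: 0.999
finger_force: 0.0
```

servo_tool(motion=[{"xyz": [5, 20, -20], "rotation": [0, 0, 0]}, {"xyz": [5, 60, -40], "rotation": [0, 0, 0]}, {"xyz": [5, 110, -50], "rotation": [0, 0, 0]}, {"xyz": [5, 160, -50], "rotation": [0, 0, 0]}, {"xyz": [5, 210, -50], "rotation": [0, 0, 0]}, {"xyz": [5, 260, -50], "rotation": [0, 0, 0]}, {"xyz": [5, 310, -50], "rotation": [0, 0, 0]}, {"xyz": [5, 340, -50], "rotation": [0, 0, 0]}, {"xyz": [5, 340, -50], "rotation": [0, 0, 0]}])

```text
time_s: 14.8
eef_pos: [0.4949, 0.4038, 0.2449]
tool_rot: [-3.142, -0.001, 3.114]
force: [-0.2, -0.6, -0.4]
width: 0.993
finger_force: 0.0
```

```bash
python3 m.py c4.png
```

```text
14.8 [0.49488487 0.40377973 0.24485843] 3.1139871067566762 [-0.17 -0.64 -0.42] [-0.038  0.04  -0.022]
bar [202 129  67   9 147] [741.3  46.3] [192.4  23.4] 84.91
bar [146 148  26   9 132] [682.2 266.1] [73.4 21.1] 88.11
bar [ 159  154  140   41 2071] [622.1  60.5] [399.1  99.8] 88.16
mod [189 140  22  35 510] [667.1 145.3] [ 57.9 100.9] 87.16
mod [220 141  23  36 532] [665.4  55.6] [ 57.8 103.2] 87.39
mod [251 142  21  37 491] [662.  -31.1] [ 56.2 103.8] 88.83
```

View pics/c4.png

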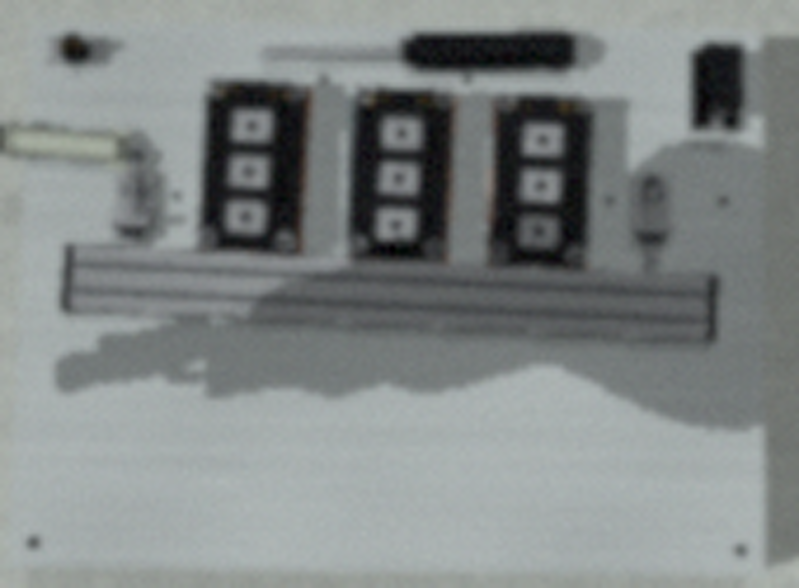

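The bar lies against both screws and the three modules are in a row along it. As a numeric check, I compare the bar's line with the tips and the module faces.

```bash
python3 - <<'E'
from h import *
d=look("top");P=cloud(d);z=P[...,2]
m=(z>.069)&(z<.08);X=[]
for u in range(164,296):
    r=np.where(m[150:210,u])[0]
    if len(r): q=P[150+r.max(),u]*1000;X.append(q[:2])
X=np.array(X);k=np.polyfit(X[:,1],X[:,0],1);k=np.polyfit(*X[abs(np.polyval(k,X[:,1])-X[:,0])<2].T[::-1],1)
print("bar yaw",-k[0]); F=lambda y:np.polyval(k,y)+40-1
for y in(219,-100): print("front at",y,F(y))
M=(z>.085)&(z<.097)
n,l,st,ce=cv2.connectedComponentsWithStats(M.astype(np.uint8))
for i in range(1,n):
    if 300<st[i,4]<800 and 130<st[i,1]<160 and 180<st[i,0]<260:
        p=P[l==i]*1000;fr=[];fa=[];sd=[]
        for u in range(st[i,0]+3,st[i,0]+st[i,2]-3):
            r=np.where(l[:,u]==i)[0];fr.append(P[r.max(),u,:2]*1000);fa.append(P[r.min(),u,:2]*1000)
        fr=np.array(fr);fa=np.array(fa)
        print("front gap",np.round(fr[:,0]-F(fr[:,1]),1),"yaw far",-np.polyfit(fa[:,1],fa[:,0],1)[0])
E
```

```text
bar yaw -0.031844972818343524
front at 219 617.488662548914
front at -100 607.3301162198625
front gap [19.1  4.2  2.3  2.4  2.5  5.   5.   5.4  5.4  5.3  6.1  3.6  6.1  0.7
  0.9  4. ] yaw far -0.08221766750744343
front gap [ 3.6  6.5  6.   3.8  4.2  6.3  4.5  6.6  4.7  4.4  5.   4.7  5.2  7.9
 11.2 14.3 17.1] yaw far -0.11585102704401978
front gap [ 2.3  4.4  5.   2.6  2.7  2.6  5.3  3.   5.1  5.3  5.9  6.   3.7 35.8
 32.8] yaw far -0.04037993120466325
```

```bash
python3 -c "
from plant import order
print(order.hand_in())"
```

```text
the job is handed in; nothing more can be done
None
```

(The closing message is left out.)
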